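# Switch on the wiring tester in order

## Task

Switch on the motorcycle wiring tester on the bench: with the fingertips press its blue button, then the green one, then the yellow one, each lightly (no hard shove) and until it stays well sunk. Do not press the red button, which would crank the engine, and do not pick up, knock or shift the socket, spray can, jar or wrench standing around.

Things in the scene. Friction and masses are not known exactly. Their poses are not given: they have to be found in the camera images.
- tester: grey wiring tester, a fixed box 170 (x) by 290 (y) by 65 mm high, flat aluminium top. Origin: centre of its underside, on the bench; z up. Four buttons stand on top in a row along y, 62 mm apart, 25 mm to the -x side of the middle, colours in any order. Near its +x edge: a round meter (4 mm high) at y = -85 mm, two brass posts (12 mm high) at y = 85 and 115 mm.
- blue_base: the blue push button's module, to be pressed first: a fixed black collar 44 mm across and 12 mm high on the tester's top, with the blue button in it. Origin: centre of the collar's underside, on the tester's top; z up.
- blue_top (a point): centre of the flat top of the blue button (a blue disc 32 mm across), 28 mm above the collar's underside when up, 19 mm when fully down and let go; it moves with the button and its soft cap.
- blue (a joint): how far the blue button is pushed down, in m: 0 up, 0.009 fully down at a rigid stop. It slides straight down under about 3 N and stays where it is left (no return spring); it counts as down from 0.006. Its soft cap yields 1 mm per 3 N (6 mm at most) and springs back; the joint leaves this out. Contact above 25 N is too hard.
- green_base: the green push button's module, to be pressed second: a fixed black collar 44 mm across and 12 mm high on the tester's top, with the green button in it. Origin: centre of the collar's underside, on the tester's top; z up.
- green_top (a point): centre of the flat top of the green button (a green disc 32 mm across), 28 mm above the collar's underside when up, 19 mm when fully down and let go; it moves with the button and its soft cap.
- green (a joint): how far the green button is pushed down, in m: 0 up, 0.009 fully down at a rigid stop. It slides straight down under about 3 N and stays where it is left (no return spring); it counts as down from 0.006. Its soft cap yields 1 mm per 3 N (6 mm at most) and springs back; the joint leaves this out. Contact above 25 N is too hard.
- yellow_base: the yellow push button's module, to be pressed third: a fixed black collar 44 mm across and 12 mm high on the tester's top, with the yellow button in it. Origin: centre of the collar's underside, on the tester's top; z up.
- yellow_top (a point): centre of the flat top of the yellow button (a yellow disc 32 mm across), 28 mm above the collar's underside when up, 19 mm when fully down and let go; it moves with the button and its soft cap.
- yellow (a joint): how far the yellow button is pushed down, in m: 0 up, 0.009 fully down at a rigid stop. It slides straight down under about 3 N and stays where it is left (no return spring); it counts as down from 0.006. Its soft cap yields 1 mm per 3 N (6 mm at most) and springs back; the joint leaves this out. Contact above 25 N is too hard.
- red_base: the red push button's module, the starter: never to be pressed: a fixed black collar 44 mm across and 12 mm high on the tester's top, with the red button in it. Origin: centre of the collar's underside, on the tester's top; z up.
- red_top (a point): centre of the flat top of the red button (a red disc 32 mm across), 28 mm above the collar's underside when up, 19 mm when fully down and let go; it moves with the button and its soft cap.
- red (a joint): how far the red button is pushed down, in m: 0 up, 0.009 fully down at a rigid stop. It slides straight down under about 3 N and stays where it is left (no return spring); it counts as down from 0.006. Its soft cap yields 1 mm per 3 N (6 mm at most) and springs back; the joint leaves this out. Contact above 25 N is too hard.
- socket: loose steel wrench socket standing on the tester's top behind the buttons (+x side), 22 mm across, 38 mm high, 90 g. Origin: centre of its underside. Leave it alone.
- spray: loose white spray can with an orange band, standing on the bench beside the tester, 60 mm across, 150 mm high. Origin: centre of its underside. Leave it alone.
- jar: loose glass jar with a steel cap on the bench between robot and tester, 56 mm across, 60 mm high. Origin: centre of its underside. Leave it alone.
- wrench: loose steel wrench lying on the bench beside the tester, 160 mm long along its x axis. Origin: under its middle. Leave it alone.

How it is judged:
On the way, in this order (a step that is already met when the one before it is completed fails the run):
1. the fingers press the blue button down (6 mm or more of its 9) (value of joint blue above 0.006 m and contact force between the fingers and blue_base above 0.3 N), for 0.02 s.
2. the fingers press the green button down (6 mm or more of its 9) (value of joint green above 0.006 m and contact force between the fingers and green_base above 0.3 N), for 0.02 s.
3. the fingers press the yellow button down (6 mm or more of its 9) (value of joint yellow above 0.006 m and contact force between the fingers and yellow_base above 0.3 N), for 0.02 s.
At the end, for the whole second after the job is handed in: The blue, green and yellow buttons are each down by at least 6 mm of their 9, red is still up (less than 2.5 mm down), and socket, can, jar and wrench rest within 15 mm of where they stood (value of joint each of blue, green, yellow above 0.006 m and value of joint red below 0.0025 m and distance of each of socket, spray, jar, wrench from where it was at the start of the episode below 0.015 m and linear speed of each of socket, spray, jar, wrench below 0.02 m/s); the robot touches nothing.
It fails at once if the red button pressed (over 2.5 mm) (value of joint red above 0.0025 m).
It fails at once if green pressed (over 2.5 mm) before blue is down, or yellow before blue and green are down ((value of joint blue below 0.006 m and value of joint green above 0.0025 m) or (value of joint blue below 0.006 m and value of joint yellow above 0.0025 m) or (value of joint green below 0.006 m and value of joint yellow above 0.0025 m)).
It fails at once if a button, or its collar, pushed harder than 25 N (contact force between any of the fingers, the arm and blue_base above 25 N or contact force between any of the fingers, the arm and green_base above 25 N or contact force between any of the fingers, the arm and yellow_base above 25 N or contact force between any of the fingers, the arm and red_base above 25 N).
It fails at once if the tester itself pushed harder than 25 N (contact force between the arm and tester above 25 N).
It fails at once if socket, can, jar or wrench lifted or shifted by more than 15 mm (distance of any of socket, spray, jar, wrench from where it was at the start of the episode above 0.015 m).
It also fails if it takes over 40 s, if anything falls off the work surface, if the arm or the gripper's body presses on something with over 40 N, if the wrist force passes 120 N, or if a joint passes its speed limit or range.

## Robot

A 6-joint arm with a two-finger parallel gripper is mounted at the origin on the work surface. World frame = base frame: x ahead of the robot, y to its left, z up, the work surface at z = 0. Lengths are in m, angles in rad, forces in N, time in s.
With the tool pointing down it reaches from about 0.35 to 0.925 m from the base axis. Payload 6.4 kg.
Tool frame: the origin (TCP) lies at the centre of the arm's flange, where the gripper is bolted on; the fingertips stand 173 mm ahead of it and the grasp point (between the pads) lies 155 mm ahead of it; z points along the fingers, y is the line along which they close (so a half turn about z gives the same grasp; the last joint's range is limited). The gripper opens to 85 mm and grips with 20 to 120 N. Pads are 22 mm wide; open, the fingers measure 114 mm over their backs; the gripper's body (76 mm by 85 mm) begins 54 mm behind the grasp point. The pads swing forward as they close: fully open they stand 13 mm farther back than shut.
Start: joints at [-1.466, 0.245, 1.558, -0, 1.339, -0.174], TCP at [0.179, -0.625, 0.405] pointing down, gripper open.
Joint ranges: [-3.13, 3.13], [-1.02, 2.26], [0.13, 2.54], [-0.95, 4.09], [0.21, 2.88], [-2.74, 2.74]. Speed limits (rad/s): [2.57, 2.57, 3.14, 3.14, 3.14, 3.14].

## Interface

Orientations are given as a rotation vector (axis times angle).
In Python, from cell import arm gives the robot as it stands.
- The arm moves only by the tool carry_out, never from a script. Its arguments are lists of equal length, an entry for each row: "claw": the closure in counts, from 0 (fully open) to 255 (shut); "travel": the shift along the tool's x, y, z each as a share of 0.05 m, from -1 to 1, a list of three; "turn": the turn about the tool's z as a share of 0.15 rad, from -1 to 1. A call has 1 to 20 rows; each row shifts and turns the commanded pose from where the row before left it, along the tool's axes as they then stand; what a row does not reach is not made up. A row lasts 1/8 s, in which the tool goes at most 62.5 mm and 10.7 degrees, less where a joint would pass 70% of its speed; a pose out of reach is approached as far as the arm can. A call with a number of a shift or a turn outside -1 to 1 is refused whole. A call with a gripper value outside its range is refused whole. The fingers move at their own pace and stop on an object; "grip_force" is the grip in N (left out, the last holds). Time passes only in rows, so rows that do not move let the fingers close. It gives the time, the measured TCP pose, the force, the opening and the grip force at its end, in the units of the state.
- arm.get_state(): the state, without advancing time (a new reading comes with each control period).
- arm.camera(name): name is "scene" or "top"; returns a dict with "img" (420x560x3 uint8, red, green, blue), "depth" (420x560 float32, m along the optical axis (not along the pixel's ray), 0 where there is no reading), "K" (3x3 intrinsics, pixels), "R" (3x3) and "t" (3): a world point X has camera coordinates R X + t. Camera axes: x right, y down, z forward; pixel columns grow to the right and rows downward; lengths in m; the calibration is good to about 2 mm. A picture is of the moment at which its call begins.
- arm.job_done(): hands the job in; it is judged then, once.
The state is a dict: "t": time; "q": joint angles; "qvel": joint speeds; "joint_efforts": joint torques, N m; "ee_pos": TCP position; "tool_rot": TCP orientation; "force": force on the tool from outside, world axes, zero at the start; "wrist_torque": the same for the moment, N m; "width": opening from 0.0 (shut) to 1.0 (fully open); "gripper_force": force on a finger pad.
Only numpy, scipy, OpenCV 4.12 (cv2) and the standard library are available. Lean on these libraries where they do the work, as an engineer would, in place of code of your own. Each camera call takes 0.05 s, during which the arm holds its last target. There are 200 camera calls.

## Working session

There is one attempt and no reset: what is moved stays moved. The work goes in short steps, Python scripts to look and compute and a tool call to move; the robot and the scene stay as the last step left them, time stands still between calls to the robot, and variables do not carry over. Pictures are saved under pics/ and viewed, at most 10 in all, crops included, and the job is handed in when it is done.

Besides the shell and the picture viewer there is one more tool, called as a command line: name --pt "numbers of a row" for each row, then --argument value for the rest. carry_out: Moves the arm, as the interface text tells. Shift numbers are shares of 0.05 m and turn numbers shares of 0.15 rad, none past 1 either way. Its arguments: {"type":"object","properties":{"claw":{"type":"array","items":{"type":"number"}},"travel":{"type":"array","items":{"type":"array","items":{"type":"number"}}},"turn":{"type":"array","items":{"type":"number"}},"grip_force":{"type":"number"}},"required":["claw","travel","turn"]}

```bash
mkdir -p pics
python3 - <<'E'
from cell import arm
import cv2, numpy as np
for n in ("top","scene"):
    c=arm.camera(n); cv2.imwrite(f"pics/{n}0.png",c["img"][:,:,::-1]); np.savez(f"{n}0.npz",**c)
    print(n,c["K"].round(1).tolist(),(-c["R"].T@c["t"]).round(3),c["R"].round(2).tolist())
s=arm.get_state(); print({k:np.round(v,3).tolist() for k,v in s.items()})
E
```

```text
top [[401.2, 0.0, 277.7], [0.0, 401.2, 215.8], [0.0, 0.0, 1.0]] [0.406 0.009 1.008] [[0.01, -1.0, -0.01], [-0.99, -0.01, -0.16], [0.16, 0.01, -0.99]]
scene [[421.6, 0.0, 291.2], [0.0, 421.6, 208.2], [0.0, 0.0, 1.0]] [ 0.841 -0.313  0.759] [[0.77, 0.63, 0.01], [0.53, -0.64, -0.55], [-0.35, 0.43, -0.83]]
{'t': 0.1, 'q': [-1.466, 0.246, 1.559, 0.0, 1.339, -0.174], 'qvel': [-0.001, -0.003, -0.005, -0.001, 0.0, 0.0], 'joint_efforts': [0.0, -43.067, -32.713, -0.0, 0.003, -0.0], 'ee_pos': [0.179, -0.625, 0.404], 'tool_rot': [-3.109, -0.436, -0.0], 'force': [0.265, 0.107, -0.287], 'wrist_torque': [0.007, 0.035, 0.037], 'gripper_force': 0.0, 'width': 1.002}
```

View pics/top0.png

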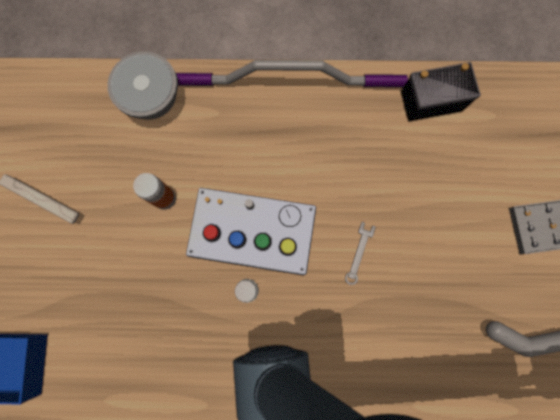

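View pics/scene0.png

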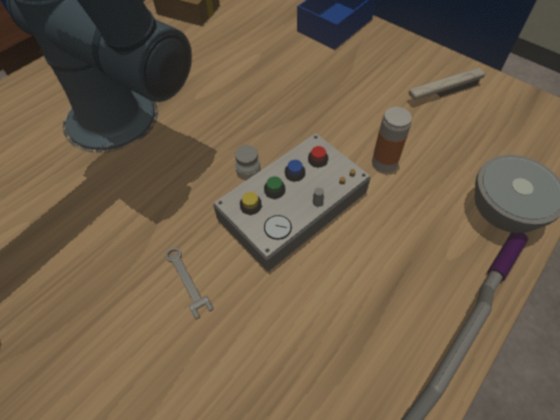

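The top view shows the tester with red at (211,232), blue (237,239), green (263,241) and yellow (288,246). The socket is at (249,204), jar (246,291), spray can (150,187) and wrench (360,252). The scene view confirms the same order and that all buttons are up.

```bash
cat > h.py <<'E'
import cv2, numpy as np
RNG={"blue":[(105,125)],"green":[(50,85)],"yellow":[(24,36)],"red":[(0,6),(174,180)]}
SEED={"top":dict(red=(211,232),blue=(237,239),green=(263,241),yellow=(288,246)),
"scene":dict(red=(319,155),blue=(296,169),green=(275,187),yellow=(251,203))}
def ray(c,u,v):
    d=c["R"].T@np.linalg.inv(c["K"])@[u,v,1]; return -c["R"].T@c["t"],d
def onplane(c,u,v,z):
    o,d=ray(c,u,v); return o+d*(z-o[2])/d[2]
def blob(c,n,col):
    hsv=cv2.cvtColor(c["img"],cv2.COLOR_RGB2HSV); m=0
    for a,b in RNG[col]: m=m|cv2.inRange(hsv,(a,110,60),(b,255,255))
    w=np.zeros_like(m); cv2.circle(w,SEED[n][col],14,255,-1); m&=w
    M=cv2.moments(m,True); return M["m10"]/M["m00"],M["m01"]/M["m00"],M["m00"]
def tri(rs):
    A=b=0
    for o,d in rs:
        P=np.eye(3)-np.outer(d,d)/(d@d); A=A+P; b=b+P@o
    return np.linalg.solve(A,b)
E
python3 - <<'E'
from h import *
C={n:dict(np.load(n+"0.npz")) for n in("top","scene")}
T={}
for k in("red","blue","green","yellow"):
    r=[];
    for n in C:
        u,v,a=blob(C[n],n,k); r.append(ray(C[n],u,v)); print(k,n,round(u,1),round(v,1),a,onplane(C[n],u,v,.093).round(4))
    T[k]=tri(r); print("  tri",T[k].round(4))
P=np.array(list(T.values())); print("gaps",np.linalg.norm(np.diff(P[:,:2],axis=0),axis=1).round(4))
c=C["top"]
for n,u,v,z in(("socket",249,204,.103),("jar",246,291,.06),("spray",150,187,.15),("wr",367,228,.01),("wr",351,280,.01)): print(n,onplane(c,u,v,z).round(3))
for n,u,v in (("c1",202,189),("c2",315,206),("c3",306,273),("c4",188,258)): print(n,onplane(c,u,v,.065).round(3))
E
```

```text
red top 210.7 232.1 176.0 [0.5139 0.1743 0.093 ]
red scene 318.0 153.4 189.0 [0.5195 0.1722 0.093 ]
  tri [0.5155 0.1764 0.0859]
blue top 236.2 238.5 166.0 [0.4998 0.115  0.093 ]
blue scene 294.6 165.8 123.0 [0.5028 0.1156 0.093 ]
  tri [0.5008 0.1162 0.0905]
green top 262.0 240.5 134.0 [0.496  0.0558 0.093 ]
green scene 273.9 181.9 55.0 [0.4973 0.0577 0.093 ]
  tri [0.4967 0.0566 0.0932]
yellow top 287.3 246.0 174.0 [ 0.484  -0.0023  0.093 ]
yellow scene 249.5 198.6 177.0 [ 0.4871 -0.0027  0.093 ]
  tri [ 0.4848 -0.0017  0.0894]
gaps [0.0619 0.0597 0.0595]
socket [0.579 0.087 0.103]
jar [0.381 0.092 0.06 ]
spray [0.605 0.302 0.15 ]
wr [ 0.539 -0.202  0.01 ]
wr [ 0.41 -0.16  0.01]
c1 [0.621 0.204 0.065]
c2 [ 0.583 -0.068  0.065]
c3 [ 0.424 -0.047  0.065]
c4 [0.455 0.23  0.065]
```

Run:
```python
from h import *
C={n:dict(np.load(n+"0.npz")) for n in("top","scene")}
def pt(c,u,v):
    z=c["depth"][v,u]; return c["R"].T@(np.linalg.inv(c["K"])@[u,v,1]*z-c["t"])
c=C["top"]
for n in C:
    for k,(u,v) in SEED[n].items(): print(n,k,pt(C[n],u,v).round(4))
for u,v in((250,225),(220,215),(300,230),(300,262),(200,250),(240,262),(249,204),(246,291),(150,187),(330,300),(100,250)): print(u,v,pt(c,u,v).round(3))
# tester top by depth height
v,u=np.mgrid[0:420,0:560]; r=np.stack([u,v,np.ones_like(u)],-1)@np.linalg.inv(c["K"]).T*c["depth"][...,None]
X=(r-c["t"])@c["R"]; m=((X[...,2]>.05)&(X[...,2]<.12)).astype(np.uint8)
m=m*(u>175)*(u<330)*(v>175)*(v<283); m=cv2.morphologyEx(m.astype(np.uint8),cv2.MORPH_OPEN,np.ones((5,5)))
p=X[m>0][:,:2].astype(np.float32); print(len(p),"rect",cv2.minAreaRect(p))
b=cv2.boxPoints(cv2.minAreaRect(p)); print(b)
big=cv2.resize(c["img"][175:305,170:335,::-1],None,fx=4.5,fy=4.5,interpolation=cv2.INTER_CUBIC); cv2.imwrite("pics/crop.png",big)
```

```text
top red [0.5141 0.1735 0.0928]
top blue [0.4989 0.1134 0.0909]
top green [0.4949 0.0536 0.0916]
top yellow [ 0.4841 -0.0038  0.0928]
scene red [0.5241 0.1694 0.094 ]
scene blue [0.5098 0.1116 0.092 ]
scene green [0.5061 0.0505 0.0914]
scene yellow [ 0.4963 -0.0084  0.093 ]
250 225 [0.535 0.086 0.067]
220 215 [0.558 0.159 0.065]
300 230 [ 0.525 -0.032  0.066]
300 262 [ 0.449 -0.033  0.063]
200 250 [0.474 0.203 0.065]
240 262 [0.448 0.108 0.064]
249 204 [0.578 0.087 0.105]
246 291 [0.381 0.092 0.059]
150 187 [0.605 0.302 0.15 ]
330 300 [ 0.36  -0.11  -0.001]
100 250 [0.476 0.469 0.001]
8469 rect ((0.524578332901001, 0.08435960114002228), (0.28991276025772095, 0.17043951153755188), 81.63567352294922)
[[ 0.4191787  -0.04665822]
 [ 0.5878052  -0.07145154]
 [ 0.62997794  0.21537742]
 [ 0.46135145  0.24017075]]
```

View pics/crop.png

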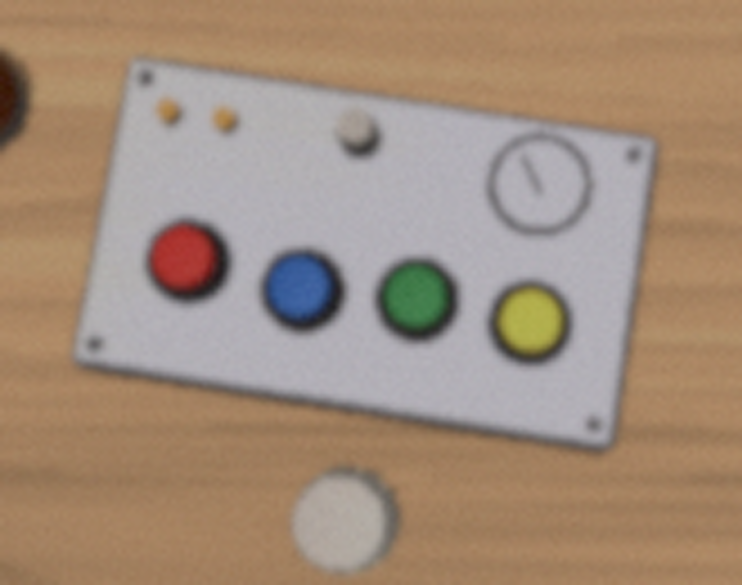

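The tester measures 290 x 170 mm and the buttons sit at z≈0.093, both as specified. I'm closing the fingers and moving above blue, keeping the height.

carry_out --claw '[255,255,255,255,255,255,255,255,255,255,255,255,255,255,255,255,255,255,255,255]' --pt "0.57 -0.69 0" --pt "0.57 -0.69 0" --pt "0.57 -0.69 0" --pt "0.57 -0.69 0" --pt "0.57 -0.69 0" --pt "0.57 -0.69 0" --pt "0.57 -0.69 0" --pt "0.57 -0.69 0" --pt "0.57 -0.69 0" --pt "0.57 -0.69 0" --pt "0.57 -0.69 0" --pt "0.57 -0.69 0" --pt "0.57 -0.69 0" --pt "0.57 -0.69 0" --pt "0.57 -0.69 0" --pt "0.57 -0.69 0" --pt "0.57 -0.69 0" --pt "0.57 -0.69 0" --pt "0 0 0" --pt "0 0 0" --turn '[0,0,0,0,0,0,0,0,0,0,0,0,0,0,0,0,0,0,0,0]'

```text
t: 2.6
ee_pos: [0.5009, 0.1131, 0.4042]
tool_rot: [3.111, 0.437, -0.002]
force: [0.1, 0.2, 0.0]
width: 0.001
gripper_force: 0.0
```

```bash
cat >> h.py <<'E'
def togo(s,xyz):
    from scipy.spatial.transform import Rotation as R
    r=R.from_rotvec(s["tool_rot"]); print("pos",np.round(s["ee_pos"],4),"F",np.round(s["force"],2),"w",round(s["width"],3),"t",s["t"])
    print("shares",(r.inv().apply(np.subtract(xyz,s["ee_pos"]))/.05).round(3),"z axis",r.as_matrix()[:,2].round(4))
E
python3 - <<'E'
from h import *
from cell import arm
togo(arm.get_state(),(.501,.1165,.290))
E
```

```text
pos [0.5009 0.1131 0.4042] F [0.09 0.17 0.05] w 0.001 t 2.6
shares [ 0.023 -0.065  2.284] z axis [-1.1e-03 -3.0e-04 -1.0e+00]
```

Next I go down to about 18 mm above blue and check the tip position in the pictures.

carry_out --claw '[255,255,255,255,255,255]' --pt "0.02 -0.06 0.5" --pt "0 0 0.5" --pt "0 0 0.5" --pt "0 0 0.5" --pt "0 0 0.2" --pt "0 0 0" --turn '[0,0,0,0,0,0]'

```text
t: 3.35
ee_pos: [0.5011, 0.1158, 0.2944]
tool_rot: [-3.111, -0.435, 0.002]
force: [-0.4, -0.3, -0.4]
width: -0.001
gripper_force: 0.0
```

Run:
```python
from h import *
from cell import arm
togo(arm.get_state(),(.501,.1165,.266))
c=arm.camera("scene"); cv2.imwrite("pics/s1.png",cv2.resize(c["img"][60:260,170:430,::-1],None,fx=3,fy=3,interpolation=cv2.INTER_CUBIC)); np.savez("s1.npz",**c)
```

```text
pos [0.5011 0.1158 0.2944] F [-0.43 -0.26 -0.42] w -0.001 t 3.35
shares [ 0.002 -0.014  0.569] z axis [-1.e-03 -1.e-04 -1.e+00]
```

View pics/s1.png

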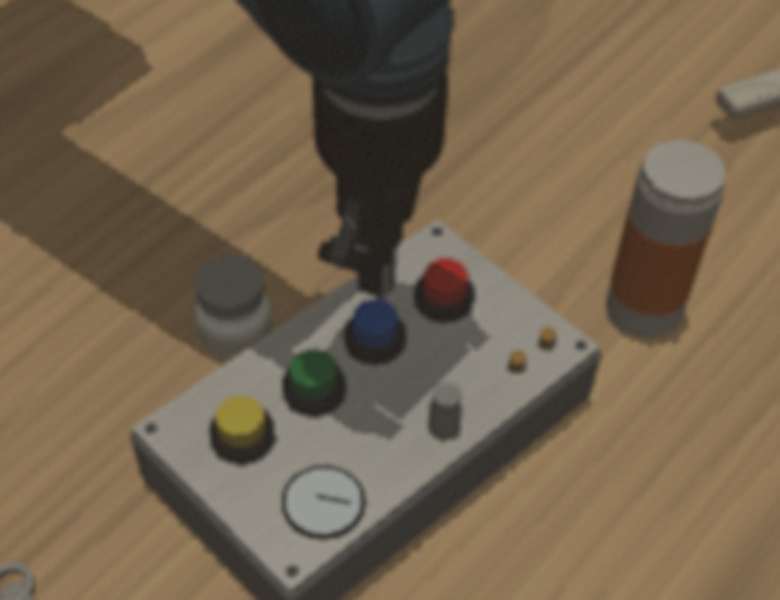

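The fingertips, at crop pixel (377,293), are right above the blue cap at (375,318), and nothing else is near. Now I press in small steps.

carry_out --claw '[255,255,255,255,255,255,255,255]' --pt "0 0 0.2" --pt "0 0 0.2" --pt "0 0 0.1" --pt "0 0 0.06" --pt "0 0 0.06" --pt "0 0 0.06" --pt "0 0 0" --pt "0 0 0" --turn '[0,0,0,0,0,0,0,0]'

```text
t: 4.4
ee_pos: [0.5014, 0.1165, 0.2608]
tool_rot: [-3.111, -0.437, -0.0]
force: [-1.1, 0.4, 1.7]
width: -0.001
gripper_force: 0.8
```

carry_out --claw '[255,255,255,255,255]' --pt "0 0 0.04" --pt "0 0 0.04" --pt "0 0 0.04" --pt "0 0 0" --pt "0 0 0" --turn '[0,0,0,0,0]'

```text
t: 5.03
ee_pos: [0.5016, 0.1165, 0.2552]
tool_rot: [3.111, 0.437, 0.0]
force: [-3.0, 1.4, 6.4]
width: 0.004
gripper_force: 3.2
```

Force is 6.4 N, well above the 3 N sliding force, so blue is at its stop. I lift and move to green.

carry_out --claw '[255,255,255,255,255,255,255]' --pt "0 0 -0.4" --pt "0 0 -0.4" --pt "-0.22 0.56 0" --pt "-0.22 0.56 0" --pt "0 0 0" --pt "0 0 0" --pt "0 0 0" --turn '[0,0,0,0,0,0,0]'

```text
t: 5.9
ee_pos: [0.4956, 0.0572, 0.2945]
tool_rot: [-3.111, -0.438, 0.0]
force: [-0.3, 0.2, -0.1]
width: -0.0
gripper_force: 0.0
```

Run:
```python
from h import *
from cell import arm
togo(arm.get_state(),(.496,.0565,.254))
c=arm.camera("scene"); cv2.imwrite("pics/s2.png",cv2.resize(c["img"][60:260,170:430,::-1],None,fx=3,fy=3,interpolation=cv2.INTER_CUBIC))
```

```text
pos [0.4956 0.0572 0.2945] F [-0.33  0.22 -0.08] w -0.0 t 5.9
shares [0.005 0.016 0.81 ] z axis [-2.e-04  2.e-04 -1.e+00]
```

View pics/s2.png

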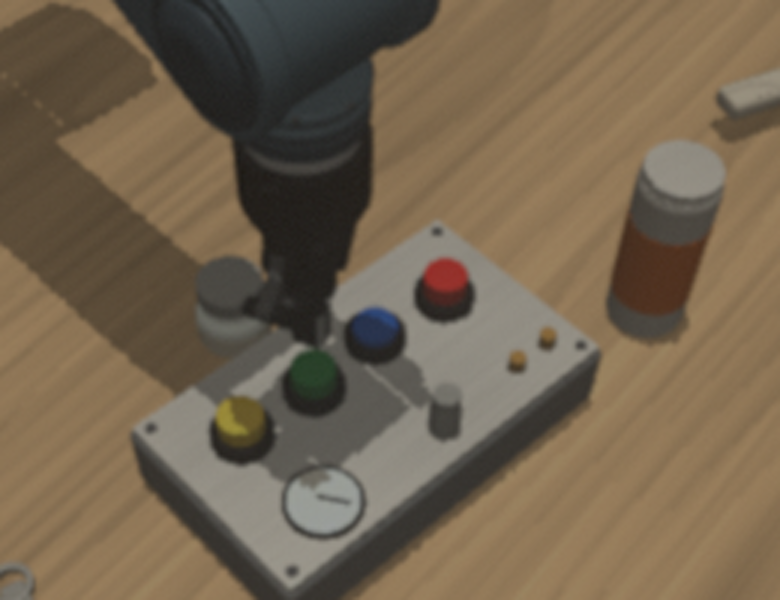

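Blue at (375,333) is clearly sunk. The tips are above green at (314,372). Red is still up and everything else stands where it was. I press green the same way.

carry_out --claw '[255,255,255,255,255,255,255,255,255,255,255]' --pt "0 0.02 0.2" --pt "0 0 0.2" --pt "0 0 0.1" --pt "0 0 0.06" --pt "0 0 0.06" --pt "0 0 0.06" --pt "0 0 0.04" --pt "0 0 0.04" --pt "0 0 0.04" --pt "0 0 0" --pt "0 0 0" --turn '[0,0,0,0,0,0,0,0,0,0,0]'

```text
t: 7.32
ee_pos: [0.496, 0.0556, 0.2552]
tool_rot: [3.111, 0.437, 0.0]
force: [-2.9, 0.9, 7.0]
width: -0.004
gripper_force: 3.2
```

Green is at its stop with 7 N. I lift, move to yellow and check.

carry_out --claw '[255,255,255,255,255,255,255]' --pt "0 0 -0.4" --pt "0 0 -0.4" --pt "-0.27 0.53 0" --pt "-0.27 0.53 0" --pt "0 0 0" --pt "0 0 0" --pt "0 0 0" --turn '[0,0,0,0,0,0,0]'

```text
t: 8.2
ee_pos: [0.4846, -0.0022, 0.2945]
tool_rot: [-3.111, -0.438, 0.0]
force: [0.1, 0.1, 0.2]
width: -0.001
gripper_force: 0.0
```

Run:
```python
from h import *
from cell import arm
togo(arm.get_state(),(.485,-.0025,.254))
c=arm.camera("scene"); cv2.imwrite("pics/s3.png",cv2.resize(c["img"][60:260,170:430,::-1],None,fx=3,fy=3,interpolation=cv2.INTER_CUBIC))
```

```text
pos [ 0.4846 -0.0022  0.2945] F [0.13 0.07 0.23] w -0.001 t 8.2
shares [0.007 0.009 0.811] z axis [-1.e-04  2.e-04 -1.e+00]
```

View pics/s3.png

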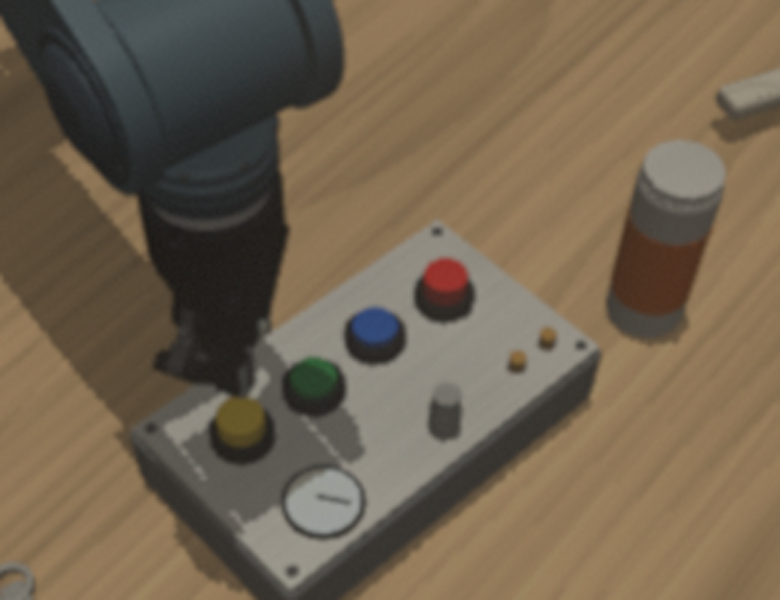

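Green at (314,382) and blue at (375,333) are both sunk. The tips hang above yellow at (240,420). I press yellow.

carry_out --claw '[255,255,255,255,255,255,255,255,255,255,255]' --pt "0 0 0.2" --pt "0 0 0.2" --pt "0 0 0.1" --pt "0 0 0.06" --pt "0 0 0.06" --pt "0 0 0.06" --pt "0 0 0.04" --pt "0 0 0.04" --pt "0 0 0.04" --pt "0 0 0" --pt "0 0 0" --turn '[0,0,0,0,0,0,0,0,0,0,0]'

```text
t: 9.62
ee_pos: [0.4846, -0.0028, 0.2552]
tool_rot: [3.111, 0.437, -0.0]
force: [-3.0, 0.5, 6.7]
width: 0.004
gripper_force: 3.2
```

carry_out --claw '[255,255,255,255,255,255,255,255]' --pt "0 0 -0.4" --pt "0 0 -0.6" --pt "0 0 -1" --pt "0 0 -1" --pt "0 1 0" --pt "0 1 0" --pt "0 1 0" --pt "0 0 0" --turn '[0,0,0,0,0,0,0,0]'

```text
t: 10.62
ee_pos: [0.5262, -0.1498, 0.4043]
tool_rot: [3.111, 0.43, 0.001]
force: [0.2, 0.4, -0.7]
width: 0.003
gripper_force: 0.0
```

Run:
```python
from h import *
from cell import arm
c=arm.camera("scene"); cv2.imwrite("pics/s4.png",cv2.resize(c["img"][60:330,150:430,::-1],None,fx=2.2,fy=2.2,interpolation=cv2.INTER_CUBIC))
```

```text
(no output)
```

View pics/s4.png

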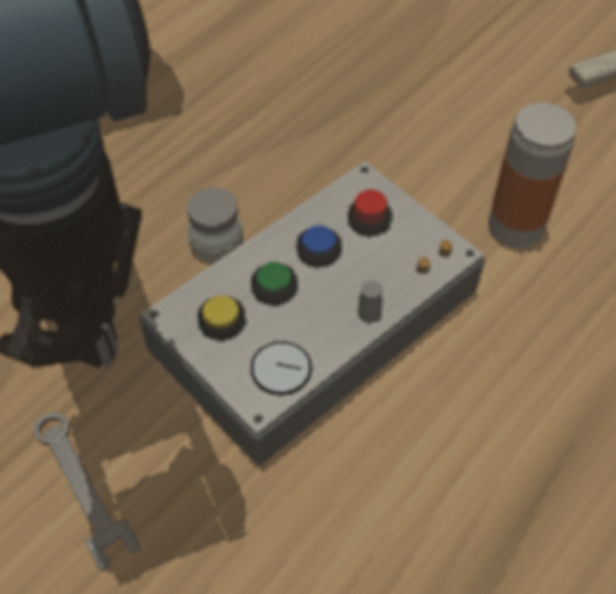

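Yellow (221,312), green (275,278) and blue (319,240) are all sunk and red (370,205) is up. The loose things are untouched and the gripper is clear, so I hand in.

```bash
python3 -c "
from cell import arm
print(arm.job_done())"
```

```text
the job is handed in; nothing more can be done
None
```

I pressed blue, green and yellow in that order, each to its stop at about 7 N; red and the loose items looked untouched in the last picture, and the job is handed in (no verdict was returned).

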